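# Stow a gearmotor and slide its cover home

### The job

Lay the green gearmotor flat on its foot in the case's pink-lined bay (set it down, do not drop it), then reach in under the rack's shelf and pull that bay's sliding cover fully shut against its stop, without slamming it. The case stands loose on the bench: do not drag it along. Leave the other bay's cover open, its blue motor where it is, and disturb nothing else on the bench or the rack.

Things in the scene. Friction and masses are not known exactly. Their poses are not given: they have to be found in the camera images.
- case: Loose grey steel stock case, 330 (x) x 248 (y) x 66 mm plus 9 mm rails, about 4 kg; origin: centre of its underside; x points to the robot's left (yaw 1.4 to 2.05), z up. Half at -x (robot's right): two open bays side by side, the near one (+y) nearer the robot, each 154 (x) x 110 (y) mm inside, floor 4 mm, walls to z = 66 mm. Half at +x: deck where the covers park.
- bay_near (a point): Centre of the inner floor of the near bay (case frame (-80, +61, 4) mm); axes as the case
- bay_far (a point): Centre of the inner floor of the far bay (case frame (-80, -61, 4) mm); axes as the case
- cover_near (a joint): Near bay's flat orange sliding cover, 164 x 112 x 6 mm, underside 67 mm above the bench. Value in m: 0 = fully open (parked on the deck), growing as it is pulled out from under the rack (case -x, to the robot's right); 0.160 = fully shut at a hard stop. Friction about 5 N, it stays where it is left; starts at 0 to 0.015.
- cover_far (a joint): Far bay's cover, the same
- handle_near (a point): Top centre of the near cover's black handle: an upright fin 70 mm long (along case x), 12 mm thick (y), 34 mm tall above the cover's top (fin top 107 mm above the bench), in the middle of the cover. While the cover is open it stands under the rack's shelf. Axes as the case.
- handle_far (a point): Top centre of the far cover's handle, the same
- rack: Fixed blue and plywood rack at the left of the bench; origin on the bench, x to the robot's left. Shelf spans x = +35 to +215 mm, y = -225 to +225 mm in its frame, underside 250 mm above the bench, open on all sides; two legs (x = 200, y = +-215 mm). The case stands under it with about the same origin and heading.
- pink_mat: Pink rubber mat 146 x 102 x 4 mm lying on the floor of one of the bays: marks the bay to use; origin at the centre of its underside
- green_motor: Gearmotor with a green round can, about 0.55 kg: steel foot 100 (x) x 50 (y) x 4 mm; flat-sided aluminium gearbox 56 (x, -34 to +22 mm) x 46 (y) mm, top at z = 48 mm; can 40 mm in diameter at the +x end to x = 54 mm; shaft stub to x = -52 mm. Origin: centre of the foot's underside, z up. Starts on the bench to the robot's right.
- blue_motor: The same gearmotor with a blue can, already lying in the other bay; leave it
- pulley: Dark steel stepped pulley, 110 mm diameter, 48 mm high, standing at the near right; origin under its centre; bystander
- jar: Blue jar 68 mm diameter, 100 mm high, at the rear right; origin under its centre; bystander
- wrench: Steel wrench 200 mm long lying at the far right edge, about along x; bystander
- can: Red can 72 mm diameter, 90 mm high, behind the rack at the left; origin under its centre; bystander
Things that resemble listed ones, but are neither listed nor needed, are in the scene too. Leave any turquoise or yellow look-alike of the green_motor alone.

How it is judged:
By the outcome, as a careful person would: the job done as asked, in the order asked, and still so for the second after the job is handed in, with the robot touching nothing.
It also fails if it takes over 53 s, if anything falls off the work surface, if the arm or the gripper's body presses on something with over 40 N, if the wrist force passes 120 N, or if a joint passes its speed limit or range.

### The arm

A 6-joint arm with a two-finger parallel gripper is mounted at the origin on the work surface. World frame = base frame: x ahead of the robot, y to its left, z up, the work surface at z = 0. Lengths are in m, angles in rad, forces in N, time in s.
With the tool pointing down it reaches from about 0.3 to 0.875 m from the base axis. Payload 6.4 kg.
Tool frame: the origin (TCP) lies at the very end of the fingers, on their centre line; the grasp point (between the pads) lies 19 mm behind it; z points along the fingers, y is the line along which they close (so a half turn about z gives the same grasp; the last joint's range is limited). The gripper opens to 88 mm and grips with 3 to 60 N. Pads are 18 mm wide; open, the fingers measure 123 mm over their backs; the gripper's body (75 mm by 187 mm) begins 45 mm behind the grasp point.
Start: joints at [-1.458, 0.181, 1.607, -0, 1.354, -0.206], TCP at [0.18, -0.546, 0.239] pointing down, gripper open.
Joint ranges: [-2.99, 2.99], [-0.89, 2.07], [0.3, 2.58], [-1.14, 4.28], [0, 2.63], [-3.12, 3.12]. Speed limits (rad/s): [2.57, 2.57, 3.01, 3.14, 3.14, 3.14].

### API

Orientations are given as a unit quaternion [w, x, y, z].
In Python, from bench import r gives the robot as it stands. Calls block until the motion is done:
- r.move_to(position, orientation): joint-space move of the TCP to a pose.
- r.move_l(position, frame=None, vel=0.15, f_stop=None): straight line of the TCP; frame=None keeps the orientation; vel is the mean speed in m/s. With f_stop (N) it stops when the force on the tool has changed by that much, and returns True; else False.
- r.move_joints(angles): joint-space move.
- r.open() and r.grab(): open the fingers fully, or close them until they stop; the grip force is fixed at half the most.
- r.pause(seconds).
- r.ik(position, orientation): joint angles nearest the present ones, or None.
- r.grab_frame(name): name is "side" or "top"; returns a dict with "pixels" (480x640x3 uint8, red, green, blue), "intrinsics" (3x3 intrinsics, pixels), "dist" ([k1, k2, p1, p2, k3] as OpenCV has them; the pictures are not rectified), "position" and "orientation" of the camera in the world. Camera axes: x right, y down, z forward; pixel columns grow to the right and rows downward; lengths in m; the calibration is good to about 2 mm. A picture is of the moment at which its call begins. There is no depth.
A pose or a line that the arm cannot do raises r.IKError and nothing moves.
- r.job_done(): hands the job in; it is judged then, once.
Readings, each from a call of its own:
- r.get_time_s(): time.
- r.get_joint_pos(): joint angles.
- r.get_joint_velocities(): joint speeds.
- r.get_joint_torque(): joint torques, N m.
- r.get_position(): TCP position.
- r.get_tcp_rot(): TCP orientation.
- r.get_force(): force on the tool from outside, world axes, zero at the start.
- r.get_ft_torque(): the same for the moment, N m.
- r.get_width(): finger opening in m.
- r.get_grip_force(): force on a finger pad.
Only numpy, scipy, OpenCV 4.12 (cv2) and the standard library are available. Lean on these libraries where they do the work, as an engineer would, in place of code of your own. Each camera call takes 0.05 s, during which the arm holds its last target. There are 200 camera calls.

## Working session

There is one attempt and no reset: what is moved stays moved. The work goes in short steps, each a Python script; the robot and the scene stay as the last script left them, time stands still between calls to the robot, and variables do not carry over. Pictures are saved under pics/ and viewed, at most 10 in all, crops included, and the job is handed in when it is done.

```bash
mkdir -p pics; ls
python3 - <<'E'
from bench import r
import cv2,pickle
d={}
for n in("side","top"):
    f=r.grab_frame(n); d[n]=f; cv2.imwrite(f"pics/{n}0.png",f["pixels"][:,:,::-1]); print(n,f["position"],f["orientation"],f["intrinsics"],f["dist"])
pickle.dump(d,open("f0.pkl","wb")); print(r.get_time_s())
E
```

```text
pics
side [0.48119555 0.4572711  1.51763999] [ 0.00461679 -0.00774269  0.98683769 -0.1614624 ] [[586.5148268    0.         320.98296882]
 [  0.         586.5148268  236.01255032]
 [  0.           0.           1.        ]] [-0.14109911  0.          0.          0.          0.        ]
top [ 0.27380769 -0.00314254  1.33874064] [ 0.06273472 -0.70068566  0.70669391 -0.07541677] [[461.36828448   0.         316.03401087]
 [  0.         461.36828448 235.69233162]
 [  0.           0.           1.        ]] [-0.01181251  0.          0.          0.          0.        ]
0.1
```

View pics/side0.png

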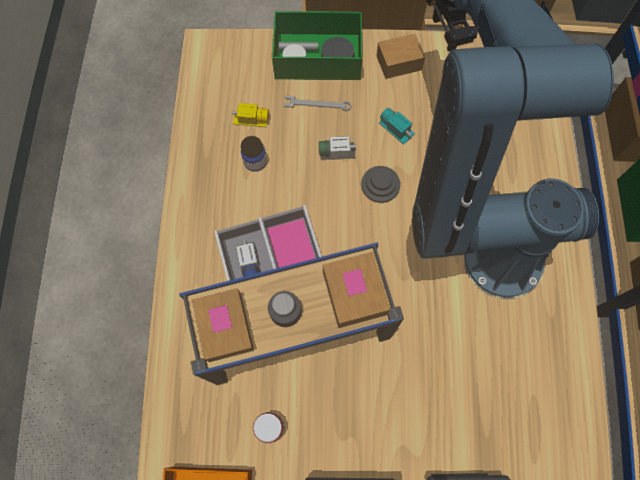

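View pics/top0.png

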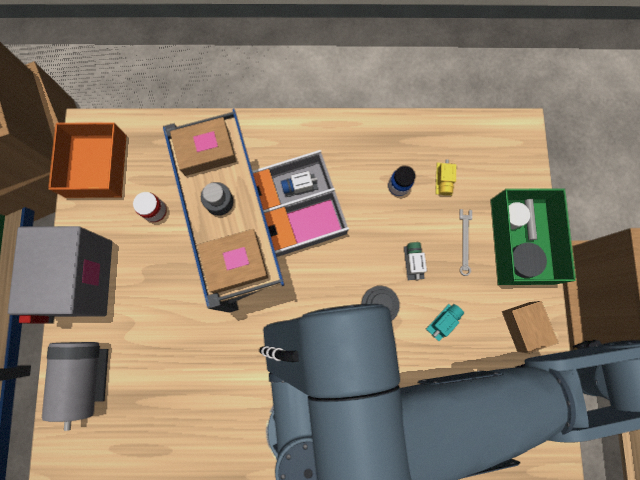

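Both views show the same layout. The pink mat is in the near bay (top 315,222; side 290,242) and the blue motor is in the far bay. The green motor is at top (416,260) and side (337,147), with its can pointing away from the robot. Next I'll enlarge the case and motor.

Run:
```python
import pickle,cv2
d=pickle.load(open("f0.pkl","rb"))
def crop(n,u0,v0,w,h,s):
    return cv2.resize(d[n]["pixels"][v0:v0+h,u0:u0+w,::-1],None,fx=s,fy=s,interpolation=cv2.INTER_CUBIC)
cv2.imwrite("pics/c1.png",crop("top",245,145,115,115,5))
a=crop("side",205,200,130,85,6); cv2.imwrite("pics/c2.png",a)
import numpy as np
b=np.hstack([crop("top",395,230,45,60,8),crop("side",310,125,55,60,8)[:480]]); cv2.imwrite("pics/c3.png",b)
```

```text
(no output)
```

View pics/c1.png

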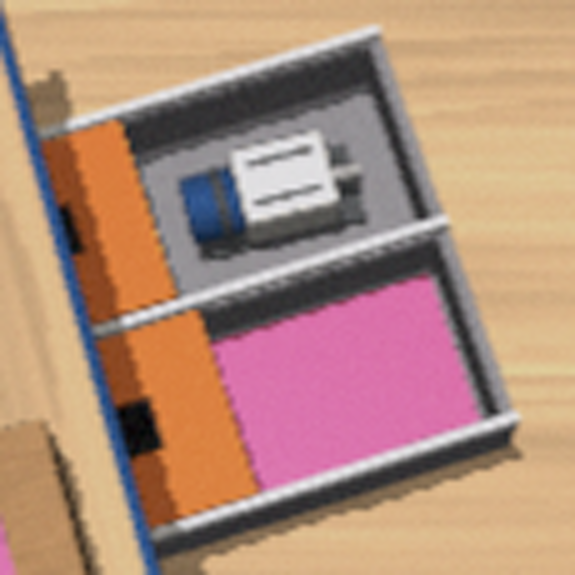

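View pics/c2.png

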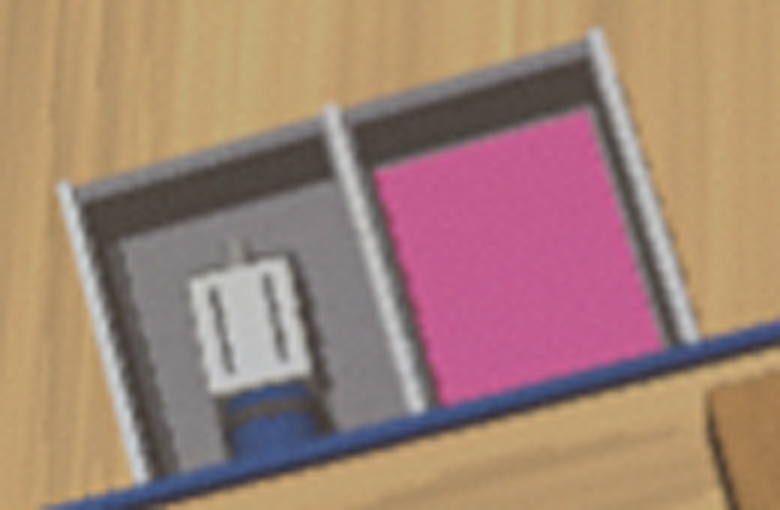

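View pics/c3.png

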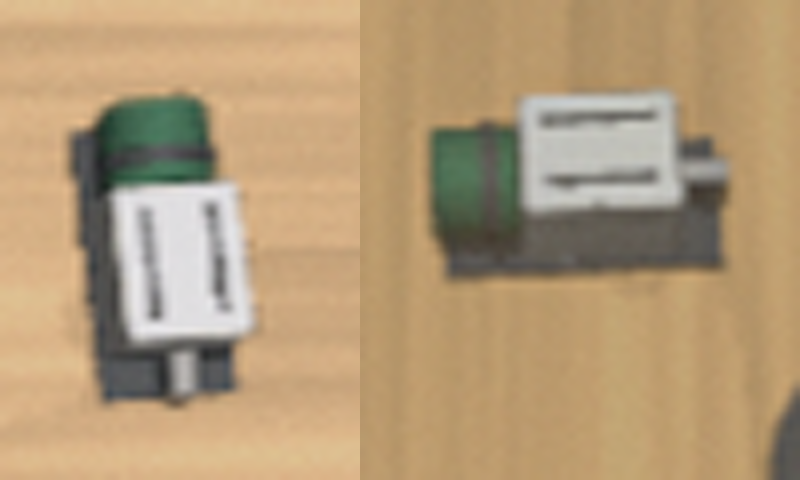

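The crops show three white rails, with their right-hand ends in the top view at about (321,151), (334,189) and (348,228). The orange covers sit slightly over the bays, and the black near handle is just visible at the shelf edge, at top (273,231). The green motor's white gearbox top is at top (418,262) and side (335,144). Next I'll measure these.

```bash
cat > h.py <<'E'
import numpy as np,cv2
from scipy.spatial.transform import Rotation as R
def ray(f,uv,z):
    p=cv2.undistortPoints(np.array(uv,float).reshape(-1,1,2),f["intrinsics"],f["dist"])[:,0]
    d=R.from_quat(f["orientation"],scalar_first=True).apply(np.c_[p,np.ones(len(p))]); o=np.array(f["position"])
    return o+d*((z-o[2])/d[:,2])[:,None]
def blobs(f,box,fn,amin=20):
    u0,v0,u1,v1=box; im=f["pixels"][v0:v1,u0:u1]; im=cv2.resize(im,None,fx=4,fy=4,interpolation=cv2.INTER_CUBIC)
    m=fn(cv2.cvtColor(im,cv2.COLOR_RGB2HSV)).astype(np.uint8)
    cs,_=cv2.findContours(m,cv2.RETR_EXTERNAL,cv2.CHAIN_APPROX_NONE)
    return [((c[:,0]+.5)/4-.5+[u0,v0]).astype(np.float32) for c in cs if cv2.contourArea(c)>amin*16]
white=lambda h:(h[...,1]<40)&(h[...,2]>165)
pink=lambda h:(h[...,1]>70)&(h[...,0]>150)&(h[...,0]<176)&(h[...,2]>120)
orange=lambda h:(h[...,1]>170)&(h[...,0]>5)&(h[...,0]<18)&(h[...,2]>70)
def rect(f,c,z):
    P=ray(f,c,z)[:,:2].astype(np.float32); (cx,cy),(w,h),a=cv2.minAreaRect(P)
    if w<h: w,h,a=h,w,a+90
    return np.r_[cx,cy,w,h,np.radians((a)%180)].round(4)
E
python3 - <<'E'
import pickle
from h import *
d=pickle.load(open("f0.pkl","rb"))
B={"top":((245,145,360,260),(395,230,440,290)),"side":((205,200,335,285),(310,125,365,185))}
for n in d:
    f=d[n]; print(n)
    for c in blobs(f,B[n][0],white): 
        q=rect(f,c,.075); t=q[4]; e=np.array([np.cos(t),np.sin(t)]); print(" rail/white",q,"ends",(q[:2]-e*q[2]/2).round(4),(q[:2]+e*q[2]/2).round(4))
    for c in blobs(f,B[n][0],pink): print(" pink",rect(f,c,.008))
    for c in blobs(f,B[n][0],orange): print(" orange",rect(f,c,.073))
    for c in blobs(f,B[n][1],white): print(" gearbox",rect(f,c,.048))
E
```

```text
side
 rail/white [0.6919 0.0232 0.0533 0.0435 1.8266] ends [ 0.6986 -0.0026] [0.6852 0.049 ]
 rail/white [0.7552 0.0268 0.1414 0.0062 1.8827] ends [ 0.7769 -0.0405] [0.7335 0.0941]
 rail/white [ 0.64   -0.0082  0.1453  0.0083  1.878 ] ends [ 0.662  -0.0774] [0.618 0.061]
 rail/white [ 0.5234 -0.0438  0.15    0.0069  1.8904] ends [ 0.547 -0.115] [0.4998 0.0274]
 pink [ 0.5819 -0.0296  0.1204  0.1035  1.885 ]
 gearbox [ 0.4519 -0.3117  0.0541  0.0441  0.0622]
top
 rail/white [ 0.5171 -0.0221  0.2007  0.0086  1.883 ] ends [ 0.5479 -0.1176] [0.4863 0.0734]
 rail/white [0.6325 0.0129 0.1948 0.0078 1.8853] ends [ 0.6626 -0.0797] [0.6024 0.1055]
 rail/white [0.6897 0.0056 0.0708 0.0451 1.8229] ends [ 0.6985 -0.0287] [0.6809 0.0399]
 rail/white [0.7475 0.0478 0.1894 0.0069 1.8823] ends [ 0.7765 -0.0423] [0.7185 0.1379]
 pink [ 0.5828 -0.0219  0.1381  0.0959  1.8842]
 orange [0.5471 0.0751 0.1096 0.0615 0.3096]
 orange [0.6622 0.1143 0.11   0.048  0.2976]
 gearbox [ 0.4512 -0.3141  0.0552  0.0455  0.0683]
```

Measurements agree with the given sizes. Rail spacing is 241 mm, yaw is 1.884 in both views, the mat's edge falls where it should, and the gearbox measures 55x45 mm. The open fingers (123 mm over their backs) won't fit across the 110 mm bay, so I'll lay the motor diagonally at about 41°. First I'll check IK for all poses and the arm's clearance to the shelf.

```bash
cat >> h.py <<'E'
CY=1.884; ex=np.array([np.cos(CY),np.sin(CY),0]); ey=np.array([-ex[1],ex[0],0]); C=np.array([.6114,.0781,0])
W=lambda x,y,z: C+x*ex+y*ey+np.array([0,0,z])
def quat(y,z):
    x=np.cross(y,z); return R.from_matrix(np.c_[x,y,z]).as_quat(scalar_first=True)
down=lambda phi: quat(np.array([np.cos(phi),np.sin(phi),0]),np.array([0,0,-1.]))
MY=.065; M=np.array([.4575,-.3126,0]); TH=np.radians(41)
def pull(x,tilt=np.radians(45),s=1,z=.100,y=.061):  # TCP for grasp point at case x
    t=np.cos(tilt)*ex-np.array([0,0,np.sin(tilt)]); return W(x,y,z)+.019*t, quat(s*ey,t)
E
python3 - <<'E'
from bench import r
from h import *
import pickle
d=pickle.load(open("f0.pkl","rb"))
for n,uv in (("top",[(245,147),(276,260)]),("side",[(182,294),(377,246)])):
    for z in (.25,.27):
        p=ray(d[n],uv,z)-C; print(n,z,"shelf edge case xy",(p@ex).round(3),(p@ey).round(3))
S=lambda q: None if q is None else np.round(q,2)
q0=r.get_tcp_rot(); print(q0)
for s in (1,-1):
    print("pick",s,S(r.ik(M+[0,0,.018],down(MY+s*np.pi/2))))
    for k in (CY+TH,CY-TH,CY+TH+np.pi,CY-TH+np.pi): print("  place",round(k,2),S(r.ik(W(-.09,.061,.026),down(k+s*np.pi/2))))
    for tl in (35,45,55): print("  pull",tl,[S(r.ik(*pull(x,np.radians(tl),s))) for x in (.047,-.105)])
A=[];b=[]
for rad in np.linspace(.35,.8,7):
    for z in (.05,.2,.4):
        q=r.ik([rad,0,z],down(0))
        if q is None or abs(q[3])>.05: continue
        a=q[1];c=a+q[2]; 
        A+=[[1,0,np.sin(a),np.sin(c),np.cos(c)],[0,1,np.cos(a),np.cos(c),-np.sin(c)]]; b+=[rad,z]
print(np.linalg.lstsq(np.array(A),b,rcond=None)[:2],len(b))
E
```

```text
top 0.25 shelf edge case xy [0.037 0.05 ] [-0.122  0.173]
top 0.27 shelf edge case xy [0.037 0.049] [-0.114  0.176]
side 0.25 shelf edge case xy [0.03  0.051] [-0.213  0.238]
side 0.27 shelf edge case xy [0.036 0.056] [-0.209  0.234]
[-7.37407802e-04  9.87322817e-01  1.58723381e-01  1.57652283e-05]
pick 1 [-0.81  0.44  1.79 -0.    0.92 -2.45]
  place 2.6 [-0.25  0.47  1.72 -0.    0.96  1.86]
  place 1.17 [-0.25  0.47  1.72 -0.    0.96 -2.99]
  place 5.74 [-0.25  0.47  1.72 -0.    0.96 -1.28]
  place 4.31 [-0.25  0.47  1.72 -0.    0.96  0.15]
  pull 35 [array([-0.39,  0.66,  1.59,  0.68,  1.62,  2.2 ]), array([-0.55,  0.8 ,  1.34,  0.57,  1.79,  2.16])]
  pull 45 [array([-0.35,  0.57,  1.64,  0.59,  1.5 ,  2.26]), array([-0.52,  0.71,  1.41,  0.5 ,  1.65,  2.19])]
  pull 55 [array([-0.29,  0.49,  1.68,  0.5 ,  1.38,  2.33]), array([-0.48,  0.62,  1.47,  0.41,  1.52,  2.22])]
pick -1 [-0.81  0.44  1.79 -0.    0.92  0.69]
  place 2.6 [-0.25  0.47  1.72 -0.    0.96 -1.28]
  place 1.17 [-0.25  0.47  1.72 -0.    0.96  0.15]
  place 5.74 [-0.25  0.47  1.72 -0.    0.96  1.86]
  place 4.31 [-0.25  0.47  1.72 -0.    0.96 -2.99]
  pull 35 [array([-0.39,  0.66,  1.59,  0.68,  1.62, -0.94]), array([-0.55,  0.8 ,  1.34,  0.57,  1.79, -0.98])]
  pull 45 [array([-0.35,  0.57,  1.64,  0.59,  1.5 , -0.88]), array([-0.52,  0.71,  1.41,  0.5 ,  1.65, -0.96])]
  pull 55 [array([-0.29,  0.49,  1.68,  0.5 ,  1.38, -0.81]), array([-0.48,  0.62,  1.47,  0.41,  1.52, -0.92])]
(array([0.01596967, 0.00723866, 0.42816144, 0.51313161, 0.08171353]), array([4.54571942e-05])) 42
```

IK works throughout. I'll pick the motor, hover over the bay, and check by picture.

Run:
```python
from bench import r
from h import *
q=down(MY-np.pi/2)
r.move_to(M+[0,0,.12],q); print(r.get_joint_pos())
print(r.move_l(M+[0,0,.018],vel=.1,f_stop=8), r.get_position())
r.grab(); print("w",r.get_width(),r.get_grip_force())
r.move_l(M+[0,0,.18],vel=.15); print(r.get_force(),r.get_width())
k=CY-TH
r.move_to(W(-.095,.061,.18),down(k-np.pi/2)); print(r.get_position(),W(-.095,.061,.18),r.get_time_s(),r.get_joint_pos())
ims=[]
import pickle;d={}
for n in("side","top"):
    f=r.grab_frame(n); d[n]=f; ims.append(f["pixels"][:,:,::-1])
pickle.dump(d,open("f1.pkl","wb"))
cv2.imwrite("pics/h.png",np.hstack([cv2.resize(ims[0][120:420,150:450],(400,400)),cv2.resize(ims[1][120:420,150:450],(400,400))]))
```

```text
[-8.14868146e-01  2.71586351e-01  1.75584453e+00 -3.23847314e-04
  1.11318000e+00  6.91592387e-01]
False [ 0.457966   -0.31307107  0.01868732]
w 0.04559932727856362 29.996603541076183
[ 1.01797692  0.14400442 -5.35377496] 0.04571849923425339
[ 0.58247198 -0.03216124  0.17975386] [ 0.58263783 -0.03107297  0.18      ] 5.8083 [-2.58133813e-01  2.57380957e-01  1.63978332e+00 -6.92007884e-04
  1.24471435e+00  1.46372912e-01]
```

View pics/h.png

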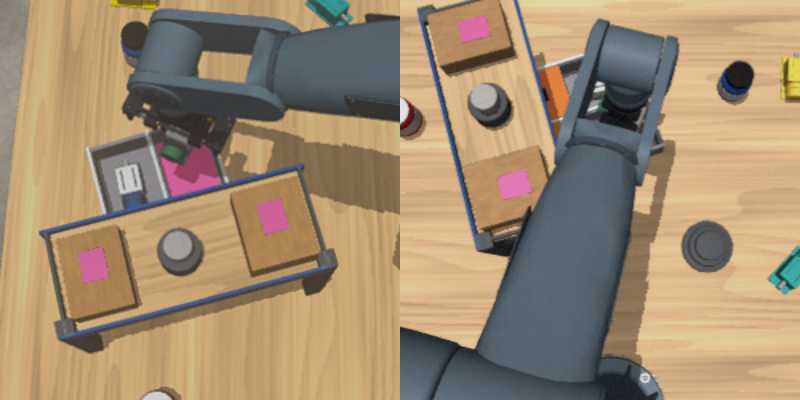

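The motor is held, with the green can visible at the hover in the side crop (172,152), over the pink mat. The wrist is clear of the rack edge and boxes. Next I'll lower and release.

Run:
```python
from bench import r
from h import *
print(r.move_l(W(-.095,.061,.08),vel=.1,f_stop=15),r.get_position().round(4))
print(r.move_l(W(-.095,.061,.032),vel=.04,f_stop=6),r.get_position().round(4),r.get_force().round(2))
```

```text
False [ 0.5833 -0.0312  0.0808]
False [ 0.5829 -0.0312  0.0323] [-0.11 -0.61 -5.  ]
```

Run:
```python
from bench import r
from h import *
print(r.move_l(W(-.095,.061,.0235),vel=.012,f_stop=4),r.get_position().round(4),r.get_force().round(2))
r.open(); print("w",r.get_width(),r.get_force().round(2),r.get_time_s())
print(r.move_l(W(-.095,.061,.20),vel=.12,f_stop=15),r.get_force().round(2),r.get_width())
a,q=pull(-.09,z=.2); print(np.round(r.ik(a,q),2))
b=W(-.2,.061,.3); r.move_l(b,vel=.2)
import pickle;d={};ims=[]
for n in("side","top"):
    f=r.grab_frame(n); d[n]=f; ims.append(f["pixels"][:,:,::-1])
pickle.dump(d,open("f2.pkl","wb"))
cv2.imwrite("pics/p.png",np.hstack([cv2.resize(ims[0][190:300,200:330],(400,338)),cv2.resize(ims[1][145:260,245:360],(338,338))]))
print(r.get_time_s())
for n,bx in (("top",(245,145,360,260)),("side",(205,200,335,285))):
    for c in blobs(d[n],bx,white): 
        t=rect(d[n],c,.075); print(n,t)
```

```text
True [ 0.5827 -0.0311  0.026 ] [-1.13  0.23  5.7 ]
w 0.08832142201021326 [0.51 0.68 0.69] 9.7
False [-0.38 -0.25 -0.24] 0.08851275297940076
[-0.51  0.56  1.41  0.52  1.77  2.27]
12.2917
top [0.6217 0.0474 0.1239 0.0092 1.8872]
top [0.69   0.0066 0.0697 0.0466 1.8303]
top [0.7473 0.0479 0.1903 0.0074 1.8834]
side [0.6922 0.0226 0.0558 0.045  1.8263]
side [0.755  0.0267 0.1414 0.0063 1.8845]
side [ 0.5789 -0.0289  0.0542  0.0438  1.1668]
side [ 0.6385 -0.0086  0.1455  0.012   1.9032]
side [ 0.5207 -0.0349  0.1314  0.0074  1.8864]
```

View pics/p.png

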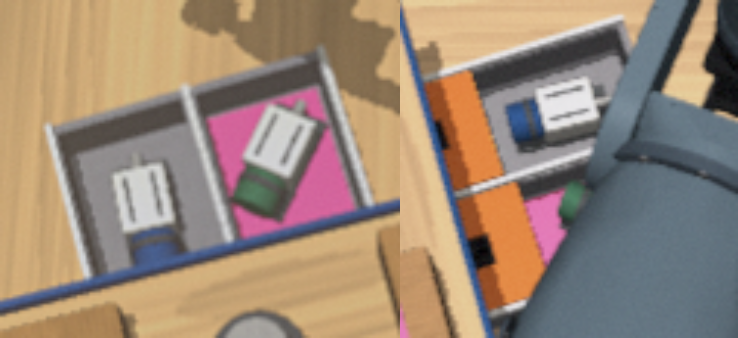

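The motor lies flat on the pink mat (gearbox at 1.167 rad, touchdown at the expected z). The case hasn't moved, and the near handle's black end is at top (272,230). Next I'll check the handle and go in along the tool axis.

Run:
```python
from bench import r
from h import *
import pickle
d=pickle.load(open("f2.pkl","rb"))
for c in blobs(d["top"],(262,218,285,245),lambda h:h[...,2]<60,8):
    p=ray(d["top"],c,.107)-C; print("fin case x",(p@ex).min().round(4),(p@ex).max().round(4),"y",(p@ey).min().round(4),(p@ey).max().round(4))
for c in blobs(d["top"],(245,200,300,260),orange): p=ray(d["top"],c,.073)-C; print("cover edge x",np.percentile(p@ex,[1,5,10]).round(4))
a,q=pull(-.06,z=.207,s=-1); r.move_to(a,q); print(r.get_position().round(4),a.round(4),r.get_joint_pos().round(2))
a,q=pull(.017,z=.130,s=-1); print(r.move_l(a,vel=.1,f_stop=8),r.get_force().round(2),r.get_time_s())
im=r.grab_frame("side")["pixels"][100:340,150:470,::-1]; cv2.imwrite("pics/q.png",cv2.resize(im,None,fx=2,fy=2))
```

```text
fin case x 0.0291 0.0468 y 0.0552 0.0835
cover edge x [-0.0138 -0.0132 -0.0129]
cover edge x [-0.0041 -0.0038 -0.003 ]
[0.568  0.015  0.1937] [0.5677 0.015  0.1936] [-0.47  0.51  1.46  0.53  1.75 -0.85]
False [ 0.16  0.09 -0.33] 14.3667
```

View pics/q.png

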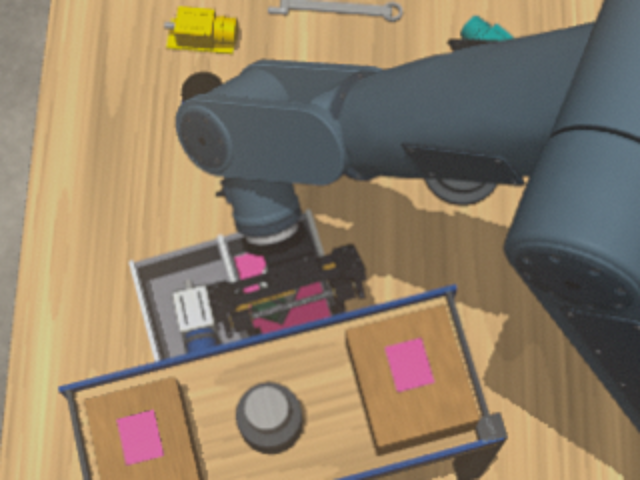

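The gripper is tilted and spans the near cover at the shelf's edge, clear of the rack, blue motor and rails. Next I'll go in and grip the fin.

Run:
```python
from bench import r
from h import *
a,q=pull(.047,z=.100,s=-1); print(r.move_l(a,vel=.06,f_stop=8),r.get_position().round(4),a.round(4),r.get_force().round(2))
r.grab(); print("w",r.get_width(),r.get_grip_force(),r.get_force().round(2))
p=r.get_position()
print(r.move_l(p-.142*ex,vel=.06,f_stop=14),((p-r.get_position())@ex).round(4),r.get_force().round(2),r.get_width(),r.get_time_s())
```

```text
False [0.535  0.1167 0.0867] [0.5347 0.1168 0.0866] [-0.13 -1.08  1.28]
w 0.01175506813740222 30.000365185551345 [-1.95 -0.6   1.61]
False 0.1415 [-1.59  4.92  0.6 ] 0.012239090319590619 18.925
```

Run:
```python
from bench import r
from h import *
p=r.get_position(); g=p-.014*ex
print(r.move_l(g,vel=.012,f_stop=5),((p-r.get_position())@ex).round(4),r.get_force().round(2),r.get_width())
r.open(); print(r.get_force().round(2),r.get_width())
p=r.get_position(); print(r.move_l(p+[0,0,.14],vel=.1,f_stop=10),r.get_time_s())
r.move_l(p-.12*ex+[0,0,.22],vel=.2)
r.move_joints([-1.458,.181,1.607,0,1.354,-.206])
import pickle;d={};ims=[]
for n in("side","top"):
    f=r.grab_frame(n); d[n]=f; ims.append(f["pixels"][:,:,::-1])
pickle.dump(d,open("f3.pkl","wb"))
cv2.imwrite("pics/z.png",np.hstack([cv2.resize(ims[0][190:300,200:330],(400,338)),cv2.resize(ims[1][145:260,245:360],(338,338))]))
for n,bx in (("top",(245,145,360,260)),("side",(205,200,335,285))):
    for c in blobs(d[n],bx,white): 
        t=rect(d[n],c,.075); e=np.array([np.cos(t[4]),np.sin(t[4])]); print(n,t,(t[:2]-e*t[2]/2).round(4))
    for c in blobs(d[n],bx,orange): P=ray(d[n],c,.073)-C; print(n,"cover x",np.percentile(P@ex,[1,5]).round(4),"y",((P@ey).min()+(P@ey).max())/2)
print(r.get_time_s())
```

```text
True 0.007 [-0.4  -0.77  4.27] 0.0118104947597481
[ 0.05  0.04 -0.52] 0.08859768980266512
False 22.3583
top [ 0.5176 -0.0219  0.2008  0.0108  1.8745] [ 0.5476 -0.1177]
top [0.6327 0.013  0.1948 0.0088 1.8797] [ 0.6623 -0.0798]
top [0.6898 0.0055 0.0707 0.0451 1.8206] [ 0.6985 -0.0288]
top [0.7474 0.0477 0.1894 0.0072 1.8823] [ 0.7764 -0.0424]
top cover x [-0.161  -0.1607] y 0.06183493042112918
top cover x [-0.0054 -0.0049] y -0.05955902033142016
side [0.6919 0.0229 0.0537 0.0434 1.8209] [ 0.6985 -0.0031]
side [0.7551 0.0268 0.1414 0.0059 1.886 ] [ 0.777  -0.0404]
side [ 0.64   -0.0083  0.1455  0.0077  1.8833] [ 0.6624 -0.0775]
side [ 0.5236 -0.0436  0.1497  0.007   1.8864] [ 0.5468 -0.1148]
side cover x [-0.1596 -0.1594] y 0.06087468624339071
25.4667
```

View pics/z.png

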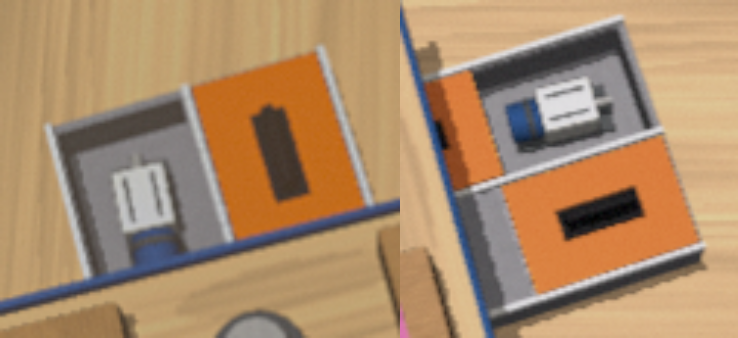

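The cover is shut to within measurement error and nothing else has moved. The stop signal was ambiguous, though: the force reading fell instead of rising, and the edge may be 1–2 mm short. There's time, so I'll regrip and pull gently until the stop is clear.

Run:
```python
from bench import r
from h import *
a,q=pull(-.1015,z=.24,s=-1); r.move_to(a,q)
a,q=pull(-.1015,z=.100,s=-1); print(r.move_l(a,vel=.1,f_stop=8),r.get_time_s())
r.grab(); print("w",r.get_width(),r.get_force().round(2))
p=r.get_position()
for i in range(1,13):
    s=r.move_l(p-.0006*i*ex,vel=.01,f_stop=9); F=r.get_force(); print(i,s,((p-r.get_position())@ex*1e3).round(2),"Fx",(F@ex).round(2),F[2].round(1))
    if s or F@ex>9: break
print(r.get_time_s())
```

```text
False 29.3333
w 0.011930787873686323 [-0.89  0.02  1.05]
1 False -0.02 Fx 3.36 0.4
2 False 0.01 Fx 5.94 0.2
3 False 0.05 Fx 8.69 0.0
4 False 0.05 Fx 10.26 1.4
31.4667
```

Force rises to 10 N, twice the cover's friction, with no movement, so it is at its hard stop. Next I'll release, retreat and check the case.

Run:
```python
from bench import r
from h import *
r.open(); p=r.get_position(); print(r.move_l(p+[0,0,.14],vel=.1,f_stop=10))
r.move_l(p-.12*ex+[0,0,.22],vel=.2)
r.move_joints([-1.458,.181,1.607,0,1.354,-.206])
for n,bx in (("top",(245,145,360,260)),("side",(205,200,335,285))):
    f=r.grab_frame(n)
    for c in blobs(f,bx,white): print(n,rect(f,c,.075))
    for c in blobs(f,bx,orange): P=ray(f,c,.073)-C; print(n,"cover x",np.percentile(P@ex,[1,5]).round(4))
print(r.get_force().round(2),r.get_time_s())
r.job_done()
```

```text
False
top [ 0.5177 -0.0219  0.2008  0.0107  1.8753]
top [0.6325 0.0129 0.1948 0.0079 1.887 ]
top [0.6897 0.0056 0.0708 0.0451 1.8229]
top [0.7474 0.0477 0.1894 0.0071 1.8823]
top cover x [-0.161  -0.1607]
top cover x [-0.0052 -0.0048]
side [0.6919 0.023  0.0535 0.0435 1.8209]
side [0.7551 0.027  0.1411 0.0057 1.8855]
side [ 0.6389 -0.0083  0.1452  0.0081  1.8938]
side [ 0.5237 -0.0437  0.1495  0.0071  1.8862]
side cover x [-0.1596 -0.1594]
[0.95 0.16 0.1 ] 37.3083
the job is handed in; nothing more can be done
```

I handed the job in at 37.3 s: the green motor lies flat on the pink mat, turned about 41° so the open fingers cleared the bay walls. The near cover is shut against its stop, and the case, blue motor and far cover are where they were, to within about 1 mm in the pictures.

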